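Drive a tight nylon bush out of a lamp-arm head

ROBOT

A 6-joint arm with a two-finger parallel gripper is mounted at the origin on the work surface. World frame = base frame: x ahead of the robot, y to its left, z up, the work surface at z = 0. Lengths are in m, angles in rad, forces in N, time in s.
With the tool pointing down it reaches from about 0.25 to 0.725 m from the base axis. Payload 4 kg.
Tool frame: the origin (TCP) lies on the centre line of the jaws, within the pads' length; the fingertips stand 25 mm ahead of it and the grasp point (between the pads) lies 6 mm ahead of it; z points along the fingers, x is the direction in which the jaws open and shut, and the axes are right-handed (so a half turn about z gives the same grasp; the last joint's range is limited). The gripper opens to 85 mm and grips with 20 to 120 N. Pads are 22 mm wide; open, the fingers measure 114 mm over their backs; the gripper's body (76 mm by 85 mm) begins 54 mm behind the grasp point. The pads swing forward as they close: fully open they stand 13 mm farther back than shut.
Start: joints at [1.239, 0.241, 0.005, 1.335, 0, 1.571], TCP at [0.163, 0.473, 0.256] pointing down, gripper open.
Joint ranges: [-2.72, 2.72], [-1.05, 1.87], [-1.09, 1.28], [-1.99, 2.15], [-1.42, 1.44], [-3.14, 3.14]. Speed limits (rad/s): [2.79, 2.79, 3.14, 3.14, 3.14, 3.14].

INTERFACE

Orientations are given as a unit quaternion [x, y, z, w].
In Python, from workcell import bot, imaging, order gives the robot as it stands.
- The arm moves only by the tool carry_out, never from a script. Its argument "moves" is a list of rows, each a list of 5 numbers: the shift along the tool's x, y, z scaled (see below), then the turn about the tool's z scaled (see below), then the opening, from -1 (shut) to 1 (fully open). In form: [[tx, ty, tz, roll, hand], ...]. A call has 1 to 20 rows; each row is the pose to reach, as a shift and turn from the pose commanded when the call began, along the tool's axes at that moment; what a row does not reach only later rows make up. The controller multiplies each number of a shift by 0.1 m and each number of a turn by 90 degrees. A row lasts 1/10 s, in which the tool goes at most 50 mm and 8.59 degrees, less where a joint would pass 70% of its speed; a pose out of reach is approached as far as the arm can. A call with a number of a shift or a turn outside -1 to 1 is refused whole. A call with a gripper value outside its range is refused whole. The fingers move at their own pace and stop on an object; the grip force is fixed at half the most. Time passes only in rows, so rows that repeat a pose let the fingers close. It gives the time, the measured TCP pose, the force and the opening at its end, in the units of the state.
- bot.get_obs(): the state, without advancing time (a new reading comes with each control period).
- imaging.camera(name): name is "side" or "top" or "wrist"; returns the picture (420x560x3 uint8, red, green, blue); there is no depth.
- imaging.camera_model(name): a dict with "fovy" (degrees; the focal length in pixels is half the picture's height over the tangent of half this angle, whatever the lens; pixels are square), "cx", "cy" (the principal point, pixels), "eye" and "rotation" of the camera in the world. Camera axes: x right, y up, looking along -z (the intrinsics and any distortion apply to the point x, -y, -z); pixel columns grow to the right and rows downward; lengths in m; the calibration is good to about 2 mm. A picture is of the moment at which its call begins: read the wrist's pose just before it. camera_model takes no time and is no camera call; for the wrist camera it gives the pose at the moment of the call.
- order.job_done(): hands the job in, once; it reports no verdict.
The state is a dict: "clock": time; "joint_pos": joint angles; "joint_vel": joint speeds; "tau": joint torques, N m; "eef_pos": TCP position; "tool_rot": TCP orientation; "ft_force": force on the tool from outside, world axes, zero at the start; "ft_torque": the same for the moment, N m; "grip_width": finger opening in m.
Only numpy, scipy, OpenCV 4.12 (cv2) and the standard library are available. Lean on these libraries where they do the work, as an engineer would, in place of code of your own. Each camera call takes 0.05 s, during which the arm holds its last target.

TASK

Drive the tight nylon bush out of the lamp-arm head held in the vise: take from the mat the drift whose nose fits through the bore and push the bush from its plain end until more than half of it stands out on the flange side but it still hangs in the bore. Lay the drift back down flat on the mat, then draw the bush out with the gripper and put it in the empty half of the parts tray. Do not let the bush drop on the way, and leave everything else where it is.

Things in the scene. Friction and masses are not known exactly. Their poses are not given: they have to be found in the camera images.
- vise: Dark grey bench vise bolted down, jaws 76 mm wide, jaw tops 95 mm high. Origin on the table below the middle of the jaws; x along the vise to the screw end (136 mm; back end at -88 mm), z up. At the sides it reaches 60 mm along y (bolting ears, under 20 mm high), 39 mm above that; the handle bar reaches 58 mm to each side at x = 128 mm, under 62 mm high.
- casting: Dark blue cast lamp-arm head, its foot in the vise jaws: a level barrel 60 mm long, 60 mm outside, through bore 37 mm, a short screw boss on its +x side. Origin mid-bore, 125 mm above the vise origin; axes as the vise: y along the bore, the way the bush is driven out (flange rests on the barrel end at y = +30 mm; plain open end at y = -30 mm), z up.
- bore_entry (a point): Centre of the plain mouth of the bore, at casting y = -30 mm: the drift goes in here, along casting +y. Same axes as the casting.
- bush_mid (a point): White nylon flanged bush, 63 mm long, 45 g: body 36 mm diameter x 58 mm, flange 46 mm x 5 mm, 18 mm hole through. Site on its axis at half its 63 mm length; y along the axis to the flange (flange face +31.5 mm, plain end -31.5 mm). Starts fully home in the bore: flange against the barrel, plain end 2 mm inside the mouth, point at casting y = 3.5 mm.
- bush_tail (a point): Centre of the bush's plain end, which the drift pushes on. The bush is tight and stays where it is pushed to: sliding it takes about 7 to 16 N, less over the last part of its way. It still hangs firmly when driven 40 mm and comes free at about 53 mm.
- drift_grip (a point): The drift to use: grey plastic, 175 mm long, 0.15 to 0.3 kg: a 34 x 34 mm square grip 70 mm long with black grooves, then a round nose 28 mm in diameter, 105 mm long. Site at the centre of the square grip (17 mm above the mat); x along the drift to the nose tip, z up. Nose from x = 35 to 140 mm; centre of mass about x = 38 mm. Lies flat on the mat, nose to +y.
- drift_tip (a point): Centre of the flat end of that drift's nose (140 mm along x from the grip centre).
- wide_drift_grip (a point): The other drift on the mat, of the same length and shape but too thick for the bore: square grip 48 x 48 mm, nose 44 mm in diameter, 0.45 kg. Site at the centre of its square grip, x towards the nose. Not to be moved. The two drifts lie side by side and may change places.
- mat: Black rubber tool mat fixed to the table, 340 x 250 mm, 3 mm thick; origin at the centre of its underside, x along its 340 mm side.
- tray: Grey open parts tray fixed to the table, 256 x 136 mm, walls 36 mm high and 4 mm thick, floor 4 mm thick; origin at the centre of its underside. A divider across its middle (at x = 0, as high as the walls) makes two halves 122 mm long in x and 128 mm in y inside. The half at -x (centre x = -63 mm) is empty; the half at +x holds the bush removed before.
- old_bush: An equal bush removed before, standing on its flange in the +x half of the tray. Origin under its centre. Bystander.
- knob: Black three-lobed locking knob with a steel stud upwards, 58 mm across, 62 mm high, standing on the table near the vise on the side where the bush comes out. Origin under its centre. Bystander.
- screwdriver: Screwdriver with a black handle, 200 mm long, lying between the robot and the vise. Bystander.
- brush: Wooden brush, 190 mm long, lying on the robot's side of the tray. Bystander.
Not all that is in view belongs to the job. What is shaped like the part that bears bush_mid but green is not meant.

How it is judged:
On the way, in this order (a step that is already met when the one before it is completed fails the run):
1. the drift's nose is in the bore behind the bush, more than half of which stands out on the flange side; the bush still hangs in the bore, untouched by the fingers (x of bush_mid in the frame of casting between -0.006 and 0.006 m and z of bush_mid in the frame of casting between -0.006 and 0.006 m and y of bush_mid in the frame of casting between 0.03 and 0.059 m and distance between drift_tip and bush_tail below 0.015 m and y of drift_tip in the frame of casting above -0.012 m and contact force between the fingers and bush below 0.1 N), for 0.1 s.
2. the drift lies flat on the mat, let go, and the bush still hangs in the bore (x of bush_mid in the frame of casting between -0.006 and 0.006 m and z of bush_mid in the frame of casting between -0.006 and 0.006 m and y of bush_mid in the frame of casting between 0.03 and 0.059 m and x of drift_grip in the frame of mat between -0.17 and 0.17 m and y of drift_grip in the frame of mat between -0.125 and 0.125 m and z of drift_grip in the frame of mat between 0.012 and 0.027 m and z of drift_tip in the frame of mat between 0.01 and 0.032 m and linear speed of drift below 0.02 m/s and contact force between the fingers and drift below 0.1 N), for 0.2 s.
At the end, for the whole second after the job is handed in: The bush rests, let go, inside the empty half of the parts tray (its middle within that half and less than 45 mm above the tray's underside), and the drift lies flat and still on the mat, let go, with its grip centre over the mat (x of bush_mid in the frame of tray between -0.122 and -0.008 m and y of bush_mid in the frame of tray between -0.062 and 0.062 m and z of bush_mid in the frame of tray between 0.012 and 0.045 m and linear speed of each of bush, drift below 0.02 m/s and contact force between the fingers and bush below 0.1 N and x of drift_grip in the frame of mat between -0.17 and 0.17 m and y of drift_grip in the frame of mat between -0.125 and 0.125 m and z of drift_grip in the frame of mat between 0.012 and 0.027 m and z of drift_tip in the frame of mat between 0.01 and 0.032 m and contact force between the fingers and drift below 0.1 N); the robot touches nothing.
It fails at once if the bush is dropped or set down anywhere but in the tray (its middle less than 40 mm above the table outside the tray) (height (world z) of bush_mid below 0.04 m and (x of bush_mid in the frame of tray above 0.128 m or x of bush_mid in the frame of tray below -0.128 m or y of bush_mid in the frame of tray above 0.068 m or y of bush_mid in the frame of tray below -0.068 m)).
It fails at once if a bystander (the wide drift, the removed bush, the knob, the screwdriver or the brush) is moved by more than 30 mm (distance of any of wide_drift_grip, old_bush, knob, screwdriver, brush from where it was at the start of the episode above 0.03 m).
It also fails if it takes over 64 s, if anything falls off the work surface, if the arm or the gripper's body presses on something with over 40 N, if the wrist force passes 120 N, or if a joint passes its speed limit or range.

## Working session

There is one attempt and no reset: what is moved stays moved. The work goes in short steps, Python scripts to look and compute and a tool call to move; the robot and the scene stay as the last step left them, time stands still between calls to the robot, and variables do not carry over. Pictures are saved under pics/ and viewed, and the job is handed in when it is done.

Besides the shell and the picture viewer there is one more tool, called after ">>>" as a command line: name --pt "numbers of a row" for each row, then --argument value for the rest. carry_out: Moves the arm, as the interface text tells. Its arguments: {"type":"object","properties":{"moves":{"type":"array","items":{"type":"array","items":{"type":"number","minimum":-1,"maximum":1}}}},"required":["moves"]}

```bash
ls; mkdir -p pics
python3 - <<'E'
from workcell import bot, imaging, order
import cv2
o=bot.get_obs(); print(o)
for n in ("side","top","wrist"):
    m=imaging.camera_model(n); print(n,m)
    cv2.imwrite(f"pics/{n}0.png",imaging.camera(n)[:,:,::-1])
E
```

```text
pics
{'clock': 0.0, 'joint_pos': array([1.23900259e+00, 2.41432320e-01, 3.72322268e-03, 1.33522097e+00,
       1.39421558e-05, 1.57080492e+00]), 'joint_vel': array([ 4.30879037e-04, -2.40219865e-05, -4.89029427e-04, -9.15318830e-05,
       -1.02244360e-03, -1.20590406e-03]), 'tau': array([ 1.17361236e-03, -3.72315574e+01,  2.52409726e+01,  1.68956205e-02,
        6.36055825e-05,  2.58611351e-06]), 'eef_pos': array([0.16267443, 0.47217485, 0.25540288]), 'tool_rot': array([ 8.14170155e-01,  5.80625370e-01, -8.72655734e-04,  6.13783446e-04]), 'ft_force': array([0.07678126, 0.20292353, 0.30729567]), 'ft_torque': array([-0.07040661, -0.03777356,  0.04054482]), 'grip_width': 0.08527037464447242}
side {'fovy': 56.15056171607177, 'cx': 288.8256273019584, 'cy': 208.52171520956264, 'eye': array([0.25608477, 0.82557741, 0.62691973]), 'rotation': array([-0.06857271,  0.4877311 ,  0.86441606, -0.1010001 ])}
top {'fovy': 52.36827142831774, 'cx': 279.53397205349177, 'cy': 210.84309658069273, 'eye': array([0.30899201, 0.00724558, 1.00695142]), 'rotation': array([ 0.06820444, -0.05799244, -0.69730735,  0.71115926])}
wrist {'fovy': 70.10323945225032, 'cx': 281.0522262229832, 'cy': 212.89566914474523, 'eye': array([0.08295914, 0.49989677, 0.3730011 ]), 'rotation': array([-0.1349749 , -0.09480488,  0.57299501,  0.80278922])}
```

View pics/top0.png

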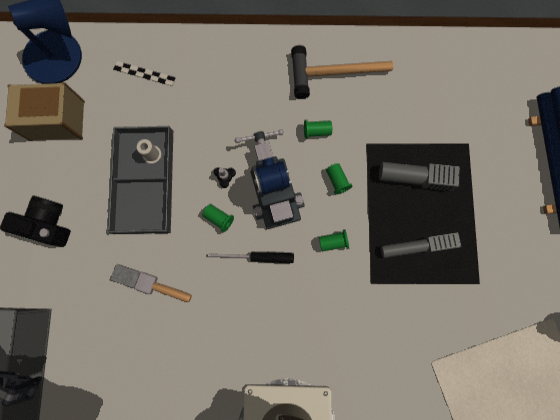

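View pics/side0.png

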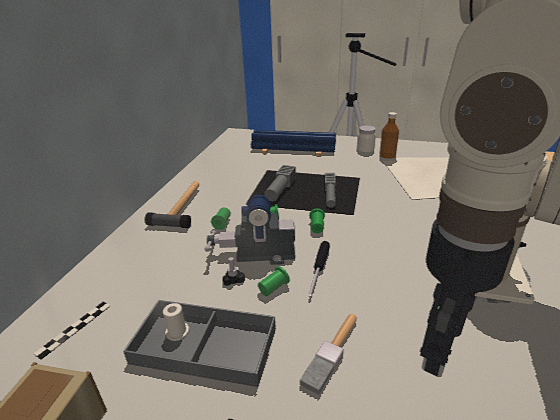

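View pics/wrist0.png

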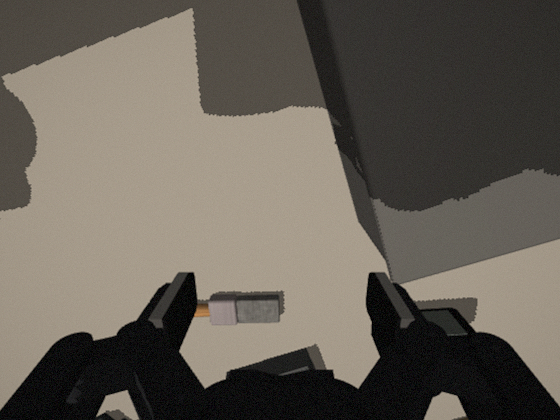

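```bash
cat > h.py <<'E'
import numpy as np, cv2
from workcell import bot, imaging, order
from scipy.spatial.transform import Rotation as R
def K(m,h=420):
    return h/2/np.tan(np.radians(m["fovy"])/2)
def ray(m,uv):
    f=K(m); u,v=uv
    d=np.array([(u-m["cx"])/f,-(v-m["cy"])/f,-1.0])
    return R.from_quat(m["rotation"]).apply(d)
def onz(m,uv,z):
    d=ray(m,uv); e=np.array(m["eye"]); return e+d*(z-e[2])/d[2]
def proj(m,P):
    f=K(m); c=R.from_quat(m["rotation"]).inv().apply(np.atleast_2d(P)-np.array(m["eye"]))
    return np.stack([m["cx"]+f*c[:,0]/-c[:,2], m["cy"]-f*c[:,1]/-c[:,2]],1)
def crop(img,x0,y0,x1,y1,s,name):
    c=cv2.resize(img[y0:y1,x0:x1],None,fx=s,fy=s,interpolation=cv2.INTER_CUBIC)
    c=cv2.convertScaleAbs(c,alpha=1.5,beta=20)
    for x in range((x0+9)//10*10,x1,10):
        cv2.line(c,((x-x0)*s,0),((x-x0)*s,6),(0,0,255),1)
        if x%20==0: cv2.putText(c,str(x),((x-x0)*s,16),0,.4,(0,0,255))
    for y in range((y0+9)//10*10,y1,10):
        cv2.line(c,(0,(y-y0)*s),(6,(y-y0)*s),(0,0,255),1)
        if y%20==0: cv2.putText(c,str(y),(8,(y-y0)*s+4),0,.4,(0,0,255))
    cv2.imwrite(name,c)
E
python3 - <<'E'
from h import *
t=cv2.imread("pics/top0.png"); s=cv2.imread("pics/side0.png")
crop(t,360,135,485,290,5,"pics/c_mat.png".replace('.png','.png')) if False else None
crop(t,362,138,482,288,4,"pics/c_mat.png")
crop(t,225,120,320,240,5,"pics/c_vise.png")
crop(t,100,120,180,240,5,"pics/c_tray.png")
crop(s,200,180,330,300,5,"pics/c_svise.png")
E
```

```text
(no output)
```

View pics/c_mat.png

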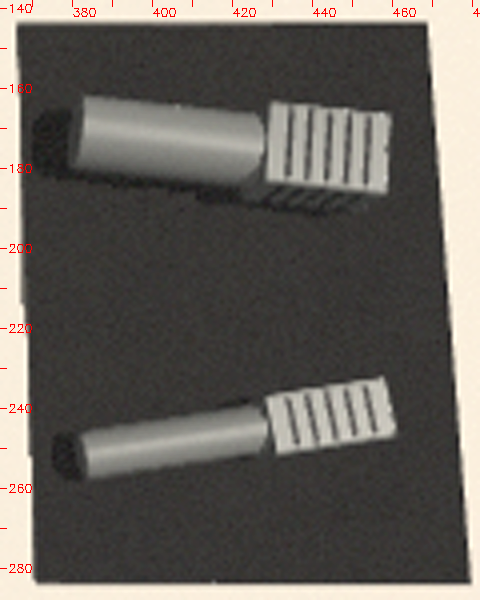

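View pics/c_vise.png

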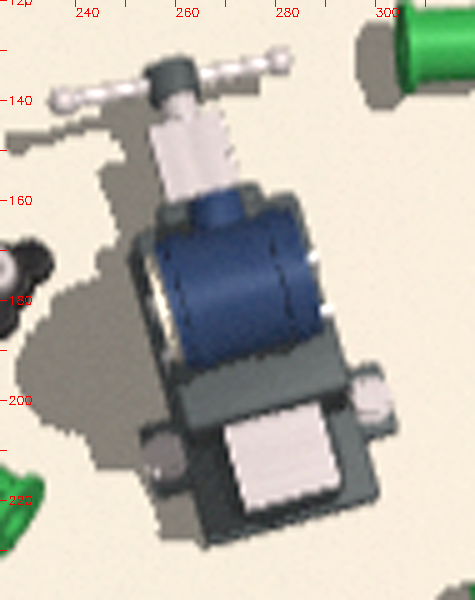

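View pics/c_svise.png

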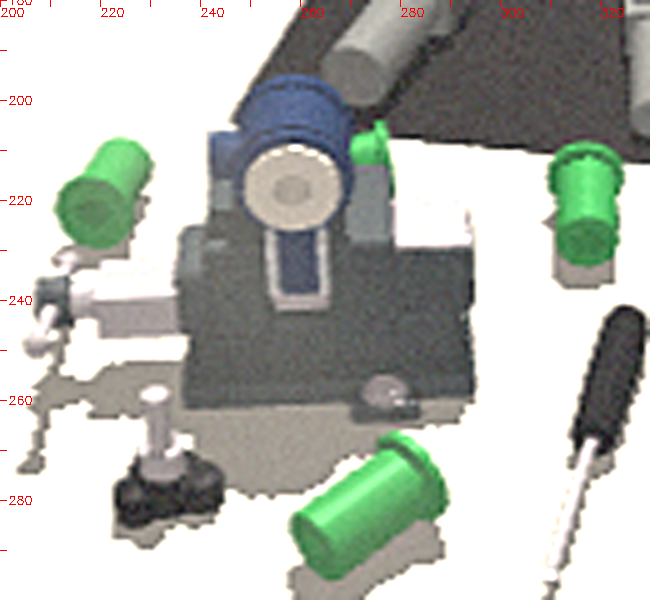

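View pics/c_tray.png

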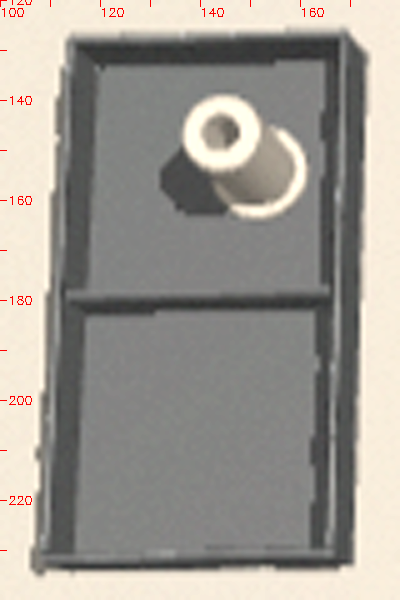

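```bash
cat > fit.py <<'E'
from h import *
from scipy.optimize import least_squares
T=imaging.camera_model("top"); S=imaging.camera_model("side")
def fr(p,P): # p=x,y,yaw
    c,s=np.cos(p[2]),np.sin(p[2]); P=np.atleast_2d(P)
    return np.stack([p[0]+c*P[:,0]-s*P[:,1],p[1]+s*P[:,0]+c*P[:,1],P[:,2]],1)
E
python3 - <<'E'
from fit import *
pt=lambda x,y:(362+x/4,138+y/4)
# narrow drift
P=[(-35,-17,.037),(-35,17,.037),(35,17,.037),(35,-17,.037)]
def f4(px,P,p0,m=T):
    r=least_squares(lambda p:(proj(m,fr(p,P))-np.array(px)).ravel(),p0); 
    print(np.round(r.x,4),np.degrees(r.x[2]).round(2),np.round(r.fun,2)); return r.x
# corners: drift x to nose (+y world, left). drift +y => world -x => image down
px=[pt(383,377),pt(397,437),pt(278,454),pt(267,397)]
P=[(-35,17,.037),(-35,-17,.037),(35,-17,.037),(35,17,.037)]
for q in ([0,0,0],):
  pass
P=np.array(P)*[.001,.001,1]
# yaw ~ +90: local y -> world -x (image down)
P2=P.copy(); P2[:,1]*=-1
d=f4(px,P2,[.23,-.36,1.6])
print("tip proj", proj(T,fr(d,[[.140,0,.02],[.14,.014,.02],[.14,-.014,.02]])))
# mat corners (top z=.003): 
px=[pt(16,22),pt(427,22),pt(470,582),pt(34,582)]
P=np.array([(.17,.125,.003),(.17,-.125,.003),(-.17,-.125,.003),(-.17,.125,.003)])
mt=f4(px,P,[.3,-.3,0])
# tray, top rim outer corners z=.036
q=lambda x,y:(100+x/5,120+y/5)
px=[q(68,38),q(347,32),q(353,566),q(40,570)]
P=np.array([(.128,.068,.036),(.128,-.068,.036),(-.128,-.068,.036),(-.128,.068,.036)])
tr=f4(px,P,[.3,.3,0])
print("flange face centre",onz(S,(200+292/5,180+188/5),.125))
E
```

```text
[ 0.4192 -0.353   1.7452] 99.99 [ 0.52  0.06  0.44 -0.19 -0.24  0.33 -0.72 -0.21]
tip proj [[382.33109039 252.17977083]
 [383.52516859 258.21376732]
 [381.14304244 246.17624678]]
[ 0.4951 -0.3127  0.0163] 0.94 [ 0.03 -0.44 -0.21 -0.44 -0.01  0.63  0.18  0.15]
[0.554  0.3519 0.0536] 3.07 [-0.01  0.92  0.57  0.09 -2.06 -1.05  1.53  0.17]
flange face centre [0.52874117 0.07316697 0.125     ]
```

```bash
cat > ov.py <<'E'
from fit import *
import sys
def rings():
    a=np.linspace(0,2*np.pi,60); L=[]
    for r,y in ((.03,-.03),(.03,.03),(.023,.035),(.0185,-.03),(.023,.030)):
        L.append(np.stack([r*np.cos(a),0*a+y,.125+r*np.sin(a)],1))
    L.append(np.array([[x,y,.095] for x in(-.03,.03) for y in(-.038,.038)])[[0,1,3,2,0]])
    L.append(np.array([[-.088,-.039,0.0],[-.088,.039,0]]))
    L.append(np.array([[0.03,0,.155],[0,.03,.155],[0,-.03,.155]])[1:])
    return L
def draw(img,m,p,x0,y0,x1,y1,s,name):
    c=cv2.resize(img[y0:y1,x0:x1],None,fx=s,fy=s,interpolation=cv2.INTER_CUBIC)
    c=cv2.convertScaleAbs(c,alpha=1.5,beta=20)
    cols=[(0,0,255),(0,255,255),(255,0,255),(255,255,0),(0,255,0),(0,128,255),(0,128,255),(255,255,255)]
    for l,k in zip(rings(),cols):
        q=((proj(m,fr(p,l))-[x0-.5,y0-.5])*s*8).astype(np.int32)
        cv2.polylines(c,[q],False,k,1,cv2.LINE_AA,3)
    return c
E
cat > a.py <<'E'
from ov import *
t=cv2.imread("pics/top0.png"); s=cv2.imread("pics/side0.png")
p=[float(x) for x in sys.argv[1:4]]; p[2]=np.radians(p[2])
a=draw(t,T,p,230,140,310,240,5,""); b=draw(s,S,p,225,180,305,280,5,"")
cv2.imwrite(sys.argv[4],np.hstack([a,b]))
E
python3 a.py .5366 .039 13 pics/ov1.png
```

```text
(no output)
```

View pics/ov1.png

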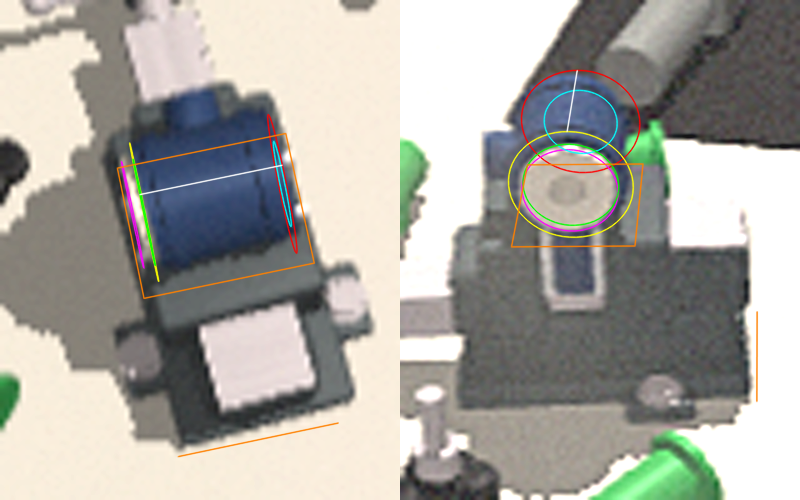

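```bash
python3 a.py .537 .0375 17 pics/ov2.png
```

```text
(no output)
```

View pics/ov2.png

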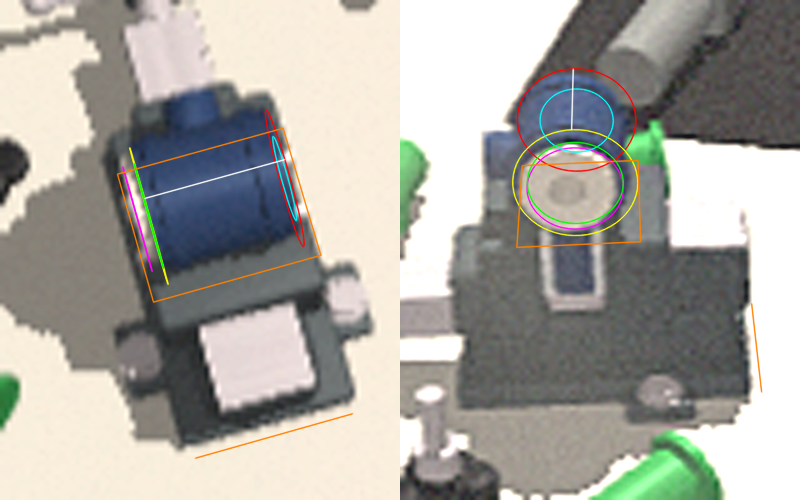

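>>> carry_out --pt "-0.4 0.4 0 0.09 1" --pt "-0.8 0.8 0 0.18 1" --pt "-1 1 0 0.27 1" --pt "-1 1 0 0.36 1" --pt "-1 1 0 0.45 1" --pt "-1 1 0 0.54 1" --pt "-1 1 0 0.62 1" --pt "-1 1 0 0.68 1"

```text
clock: 0.95
eef_pos: [0.2248, 0.3453, 0.2561]
tool_rot: [0.997, 0.083, -0.0, 0.0]
ft_force: [0.6, 0.1, -0.8]
grip_width: 0.0856
```

>>> carry_out --pt "0.24 0.5 0 0 1" --pt "0.48 1 0 0 1" --pt "0.48 1 0 0 1"

```text
clock: 1.25
eef_pos: [0.2904, 0.2522, 0.2561]
tool_rot: [0.997, 0.083, -0.0, 0.001]
ft_force: [-0.5, 0.9, 0.6]
grip_width: 0.0856
```

>>> carry_out --pt "0.24 0.5 0 0 1" --pt "0.48 1 0 0 1" --pt "0.48 1 0 0 1"

```text
clock: 1.55
eef_pos: [0.3552, 0.162, 0.2562]
tool_rot: [0.997, 0.082, 0.0, 0.0]
ft_force: [0.2, -0.2, 0.8]
grip_width: 0.0854
```

>>> carry_out --pt "0.24 0.5 0 0 1" --pt "0.48 1 0 0 1" --pt "0.48 1 0 0 1"

```text
clock: 1.85
eef_pos: [0.4197, 0.0721, 0.2561]
tool_rot: [0.997, 0.083, 0.0, 0.0]
ft_force: [-1.0, -0.1, 0.2]
grip_width: 0.0855
```

>>> carry_out --pt "0.24 0.5 0 0 1" --pt "0.48 1 0 0 1" --pt "0.48 1 0 0 1"

```text
clock: 2.15
eef_pos: [0.4841, -0.0179, 0.2558]
tool_rot: [0.997, 0.084, 0.0, 0.0]
ft_force: [-1.4, 0.6, -0.3]
grip_width: 0.0855
```

>>> carry_out --pt "0.24 0.5 0 0 1" --pt "0.48 1 0 0 1" --pt "0.48 1 0 0 1" --pt "0.48 1 0 0 1"

```text
clock: 2.55
eef_pos: [0.5467, -0.1061, 0.2553]
tool_rot: [0.996, 0.085, -0.001, -0.001]
ft_force: [-0.0, 0.6, 0.2]
grip_width: 0.0853
```

```bash
cat > w.py <<'E'
from ov import *
import json
n=sys.argv[1]
o=bot.get_obs(); m=imaging.camera_model("wrist")
i=imaging.camera("wrist")[:,:,::-1].copy(); cv2.imwrite(f"pics/{n}.png",i)
json.dump({k:(v.tolist() if hasattr(v,'tolist') else v) for k,v in m.items()},open(f"pics/{n}.json","w"))
print(o["clock"],o["eef_pos"],o["tool_rot"],o["ft_force"],m["eye"])
E
python3 w.py w1
cat > wo.py <<'E'
from ov import *
import json
n=sys.argv[1]; p=[float(x) for x in sys.argv[2:5]]; p[2]=np.radians(p[2])
m=json.load(open(f"pics/{n}.json")); i=cv2.imread(f"pics/{n}.png")
x0,y0,x1,y1,s=[int(v) for v in sys.argv[5:10]] if len(sys.argv)>5 else (0,0,560,420,1)
cv2.imwrite(f"pics/{n}_o{np.random.randint(9999)}.png",0*i[:2,:2])
c=draw(i,m,p,x0,y0,x1,y1,s,""); cv2.imwrite(f"pics/{n}_ov.png",c)
E
python3 wo.py w1 .537 .0375 17
```

```text
2.55 [ 0.54666078 -0.10607645  0.25527412] [ 9.96406929e-01  8.46881086e-02 -8.55198631e-04 -6.52345348e-04] [-0.04169184  0.62368674  0.17323335] [ 0.53223525 -0.02340708  0.372888  ]
```

View pics/w1_ov.png

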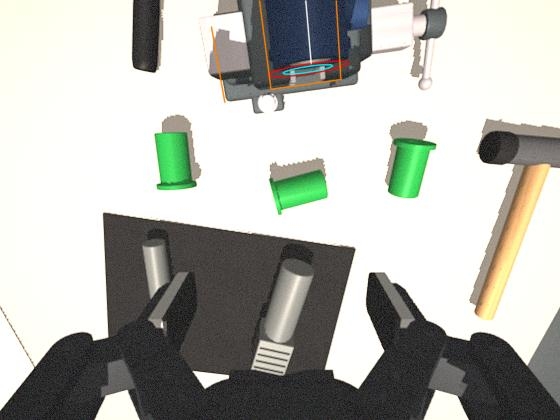

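```bash
python3 wo.py w1 .537 .0375 17 200 0 400 120 4
```

```text
(no output)
```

View pics/w1_ov.png

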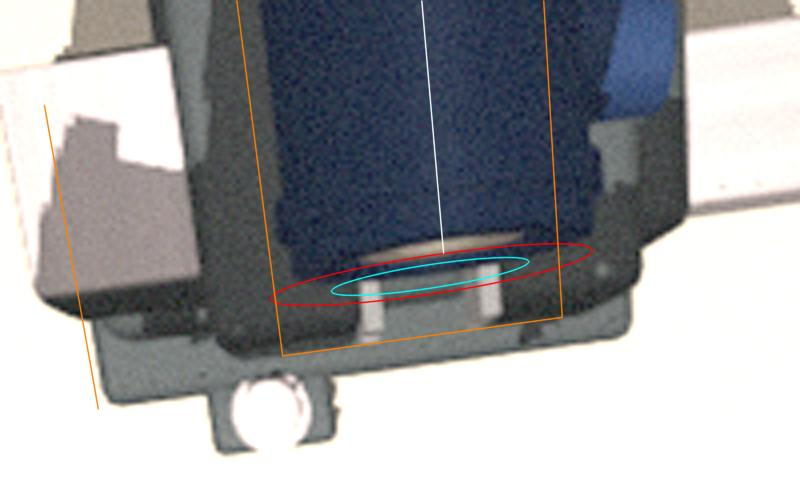

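```bash
python3 wo.py w1 .5400 .0375 16.5 200 0 400 120 4; python3 a.py .5400 .0375 16.5 pics/ov3.png
python3 - <<'E'
import cv2,numpy as np
a=cv2.imread("pics/w1_ov.png");b=cv2.imread("pics/ov3.png")
a=cv2.resize(a,(520,312)); b=cv2.resize(b,(464,290))
b=cv2.imread("pics/ov3.png")
c=np.zeros((600,800,3),np.uint8); 
cv2.imwrite("pics/w1_c.png",cv2.imread("pics/w1_ov.png"))
E
```

```text
(no output)
```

View pics/w1_c.png

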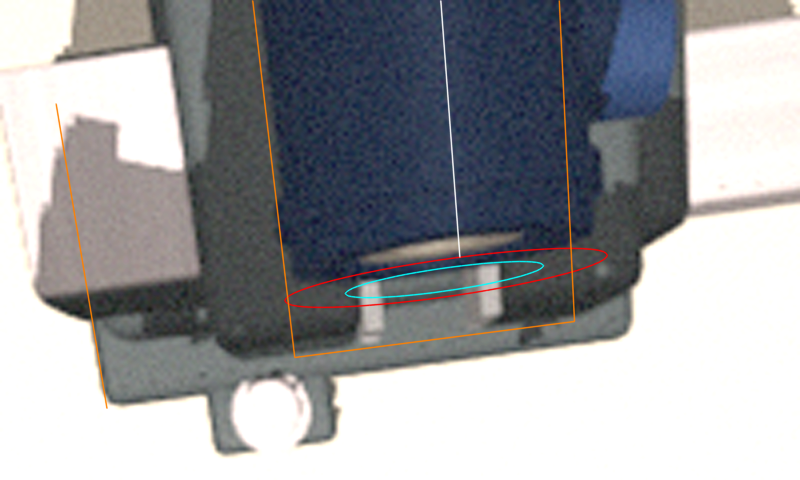

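View pics/ov3.png

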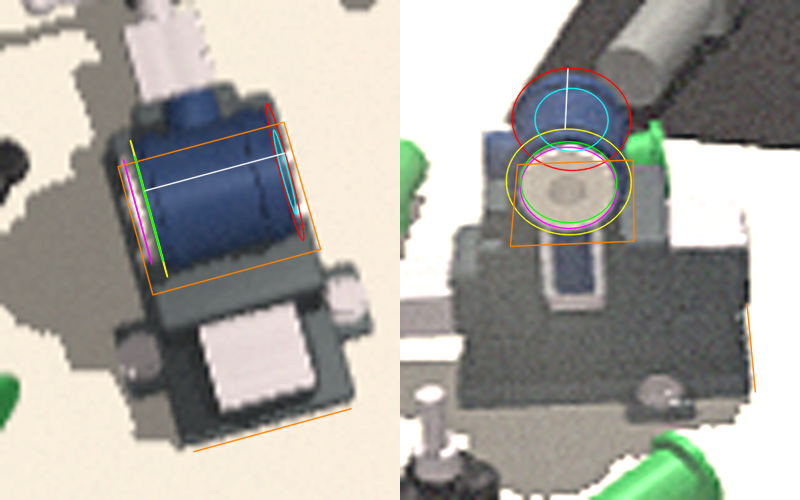

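>>> carry_out --pt "-0.28 0.35 0 0 1" --pt "-0.56 0.69 0 0 1" --pt "-0.56 0.69 0 0 1"

```text
clock: 2.9
eef_pos: [0.5, -0.1847, 0.2567]
tool_rot: [0.996, 0.084, -0.001, 0.0]
ft_force: [0.8, 0.3, 1.1]
grip_width: 0.0854
```

>>> carry_out --pt "-0.28 0.35 0 0 1" --pt "-0.56 0.69 0 0 1" --pt "-0.56 0.69 0 0 1"

```text
clock: 3.2
eef_pos: [0.4573, -0.2623, 0.2568]
tool_rot: [0.997, 0.083, -0.0, 0.0]
ft_force: [0.4, 0.6, 0.8]
grip_width: 0.085
```

>>> carry_out --pt "-0.28 0.35 0 0 1" --pt "-0.56 0.69 0 0 1" --pt "-0.56 0.69 0.3 0 1" --pt "-0.56 0.69 0.6 0 1" --pt "-0.56 0.69 0.6 0 1"

```text
clock: 3.7
eef_pos: [0.4142, -0.3349, 0.1926]
tool_rot: [0.996, 0.086, -0.003, -0.004]
ft_force: [0.1, -0.1, -0.3]
grip_width: 0.0852
```

```bash
python3 w.py w2
```

```text
3.7 [ 0.41423642 -0.33486464  0.19257631] [ 0.99626891  0.08618133 -0.00293197 -0.00352742] [ 0.07203349 -0.14773487 -0.30539004] [ 0.40012603 -0.25285373  0.3107205 ]
```

View pics/w2.png

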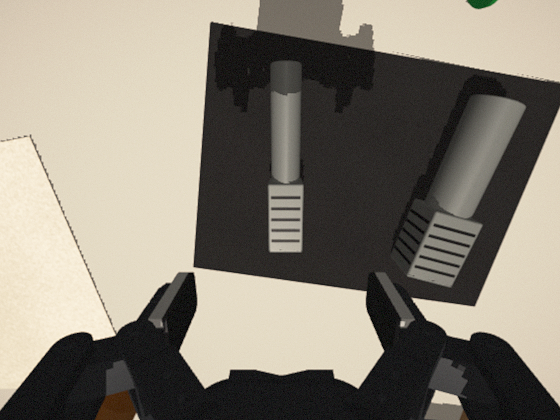

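Run:
```python
from fit import *
import json
m=json.load(open("pics/w2.json"))
i=cv2.imread("pics/w2.png"); crop(i,245,50,325,265,3,"pics/c_w2.png")
P=np.array([(.035,.017,.037),(.035,-.017,.037),(-.035,-.017,.037),(-.035,.017,.037)])
px=np.array([(269,183.5),(302.5,184),(302.5,251.5),(268,251.5)])
r=least_squares(lambda p:(proj(m,fr(p,P))-px).ravel(),[.42,-.35,1.74])
print(r.x,np.degrees(r.x[2]),r.fun.round(1)); print(proj(m,fr(r.x,[[.14,0,.02],[.14,0,.034]])))
```

```text
[ 0.41980547 -0.34914382  1.74083291] 99.74237885948169 [-1.4  0.1  1.5 -0.3 -0.4  0.2  0.4  0. ]
[[286.54363187  61.94496841]
 [286.7445182   59.26437754]]
```

View pics/c_w2.png

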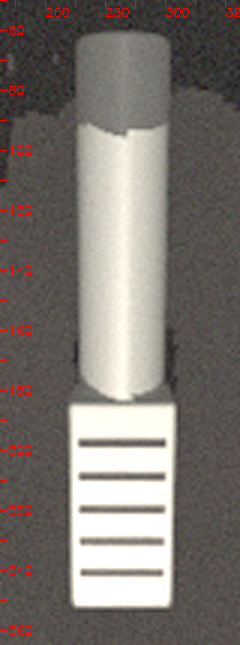

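>>> carry_out --pt "0.03 0.02 0.3 0 1" --pt "0.03 0.02 0.6 0 1" --pt "0.03 0.02 0.9 0 1" --pt "0.03 0.02 0.9 0 1" --pt "0.03 0.02 0.9 0 1"

```text
clock: 4.25
eef_pos: [0.4205, -0.3398, 0.108]
tool_rot: [0.996, 0.086, 0.001, 0.0]
ft_force: [-0.5, 0.5, 0.3]
grip_width: 0.0854
```

```bash
python3 w.py w3
```

```text
4.25 [ 0.42053015 -0.33976008  0.10795805] [9.96282027e-01 8.61495829e-02 5.23282364e-04 3.12607719e-04] [-0.45722501  0.47828298  0.2769345 ] [ 0.40551544 -0.25691925  0.22539811]
```

View pics/w3.png

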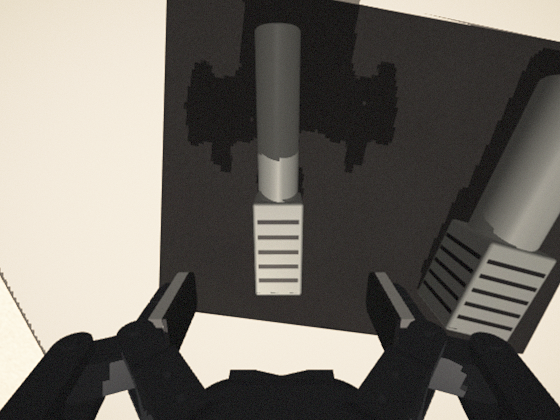

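Run:
```python
from fit import *
import json
m=json.load(open("pics/w3.json"))
P=np.array([(.035,.017,.037),(.035,-.017,.037),(-.035,-.017,.037),(-.035,.017,.037)])
px=np.array([(253.5,203.5),(302.5,205),(301,295),(256,295)])
r=least_squares(lambda p:(proj(m,fr(p,P))-px).ravel(),[.42,-.35,1.74])
print(r.x,np.degrees(r.x[2]),r.fun.round(1))
```

```text
[ 0.41989915 -0.34987329  1.74217431] 99.81923529576082 [-1.1  0.7  1.4 -0.7  0.4  0.1 -0.8  0.1]
```

>>> carry_out --pt "-0.02 -0.04 0.3 0 1" --pt "-0.02 -0.04 0.55 0 1" --pt "-0.02 -0.04 0.74 0 1" --pt "-0.02 -0.04 0.74 0 1" --pt "-0.02 -0.04 0.74 0 1"

```text
clock: 4.8
eef_pos: [0.418, -0.3375, 0.0343]
tool_rot: [0.996, 0.085, 0.001, 0.001]
ft_force: [-0.1, 0.2, 0.5]
grip_width: 0.0851
```

>>> carry_out --pt "0 0 0 0 -1" --pt "0 0 0 0 -1" --pt "0 0 0 0 -1" --pt "0 0 0 0 -1" --pt "0 0 0 0 -1" --pt "0 0 0 0 -1" --pt "0 0 0 0 -1" --pt "0 0 0 0 -1" --pt "0 0 0 0 -1" --pt "0 0 0 0 -1"

```text
clock: 5.8
eef_pos: [0.4171, -0.3371, 0.0333]
tool_rot: [0.996, 0.085, 0.001, 0.0]
ft_force: [-0.5, 0.6, 7.1]
grip_width: 0.0334
```

>>> carry_out --pt "0 0 -0.2 0 -1" --pt "0 0 -0.5 0 -1" --pt "0 0 -0.8 0 -1" --pt "0 0 -1 0 -1" --pt "0 0 -1 0 -1" --pt "0 0 -1 0 -1"

```text
clock: 6.4
eef_pos: [0.4163, -0.3365, 0.1315]
tool_rot: [0.996, 0.085, -0.0, -0.0]
ft_force: [-0.3, 1.0, -3.7]
grip_width: 0.0331
```

```bash
python3 w.py w4
python3 - <<'E'
from h import *
i=imaging.camera("side")[:,:,::-1].copy(); cv2.imwrite("pics/s4.png",i); crop(i,240,130,400,230,5,"pics/s4c.png")
E
```

```text
6.4 [ 0.41626651 -0.33647902  0.13152183] [ 9.96357632e-01  8.52720628e-02 -3.06512799e-04 -2.23768004e-04] [-0.30756936  0.97671246 -3.65355374] [ 0.40160666 -0.25370757  0.2490734 ]
```

View pics/w4.png

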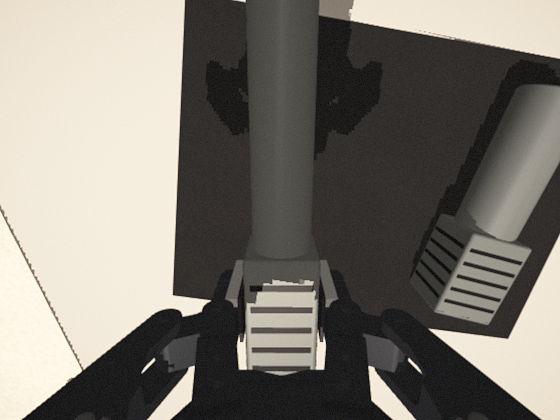

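View pics/s4c.png

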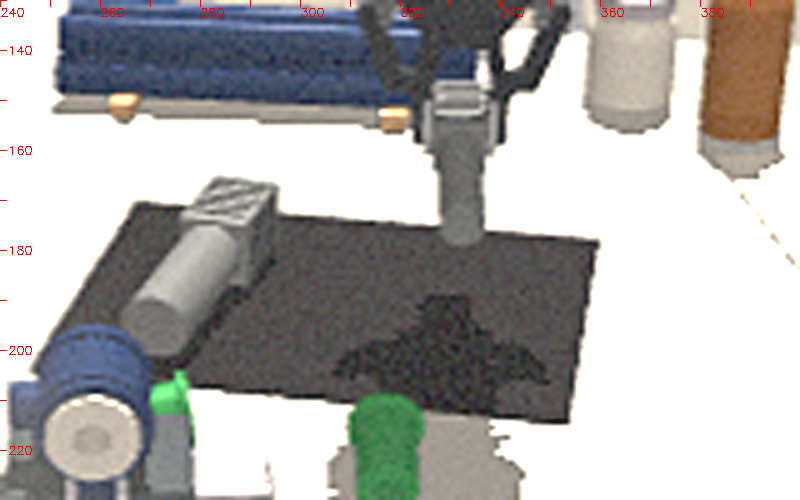

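Run:
```python
from fit import *
import json
m=json.load(open("pics/w4.json"))
tcp=np.array([.4163,-.3365,.1315]); yaw=np.radians(99.8)
f=K(m)
for pitch in (0,-4,-8):
    a=np.radians(pitch); ax=np.array([np.cos(yaw)*np.cos(a),np.sin(yaw)*np.cos(a),np.sin(a)]); s=np.array([np.sin(yaw),-np.cos(yaw),0])
    u=np.cross(s,ax)*-1
    if u[2]<0:u=-u
    c=tcp+[0,0,-.0133]
    rear=[c+ax*(.0-.013)+0*s] 
    print(pitch,"tip side",proj(S,c+ax*.127).round(1), "tip ctr z",(c+ax*.127)[2])
    # silhouettes
    C=R.from_quat(m["rotation"]).inv()
    for t in (.025,.05,.07,.09):
        p=c+ax*t; e=np.array(m["eye"]); d=p-e; d-=ax*(d@ax); D=np.linalg.norm(d)
        w=np.degrees(np.arcsin(.014/D)); 
        n=d/D; pr=np.cross(ax,n)
        q=[p-n*.014*(.014/D)+k*pr*.014*np.cos(np.radians(w)) for k in(-1,1)]
        print("  ",t,proj(m,q).round(1).tolist())
```

```text
0 tip side [[331.9 173.9]] tip ctr z 0.1182
   0.025 [[311.5, 242.1], [252.6, 242.0]]
   0.05 [[313.4, 190.8], [250.9, 190.7]]
   0.07 [[315.0, 145.1], [249.4, 145.0]]
   0.09 [[316.9, 94.4], [247.7, 94.4]]
-4 tip side [[331.8 176.6]] tip ctr z 0.10934092783449609
   0.025 [[311.2, 240.4], [253.0, 240.3]]
   0.05 [[312.6, 188.9], [251.7, 188.8]]
   0.07 [[313.9, 144.0], [250.5, 143.9]]
   0.09 [[315.2, 95.4], [249.3, 95.4]]
-8 tip side [[331.7 179.1]] tip ctr z 0.10052501617807169
   0.025 [[310.8, 239.1], [253.3, 239.0]]
   0.05 [[311.9, 187.5], [252.4, 187.5]]
   0.07 [[312.7, 143.7], [251.6, 143.7]]
   0.09 [[313.6, 97.4], [250.7, 97.4]]
```

>>> carry_out --pt "0.23 -0.18 -0.07 0 -1" --pt "0.46 -0.36 -0.07 0 -1" --pt "0.69 -0.54 -0.07 0 -1" --pt "0.69 -0.54 -0.07 0 -1"

```text
clock: 6.9
eef_pos: [0.4767, -0.2689, 0.1374]
tool_rot: [0.996, 0.087, -0.001, -0.001]
ft_force: [-0.4, -1.6, -3.5]
grip_width: 0.033
```

>>> carry_out --pt "0.23 -0.18 0 0 -1" --pt "0.46 -0.36 0 0 -1" --pt "0.69 -0.54 0 0 -1" --pt "0.69 -0.54 0 0 -1"

```text
clock: 7.3
eef_pos: [0.5354, -0.2045, 0.1375]
tool_rot: [0.996, 0.087, -0.001, -0.001]
ft_force: [0.2, 0.2, -2.3]
grip_width: 0.033
```

>>> carry_out --pt "0.23 -0.18 0 -0.04 -1" --pt "0.46 -0.36 0 -0.075 -1" --pt "0.69 -0.54 0 -0.075 -1" --pt "0.69 -0.54 0 -0.075 -1" --pt "0.69 -0.54 0 -0.075 -1" --pt "0.69 -0.54 0 -0.075 -1"

```text
clock: 7.9
eef_pos: [0.5916, -0.1428, 0.1382]
tool_rot: [0.99, 0.143, -0.001, -0.0]
ft_force: [0.6, -0.6, -2.6]
grip_width: 0.0329
```

```bash
python3 w.py w5
python3 - <<'E'
from h import *
i=imaging.camera("side")[:,:,::-1].copy(); cv2.imwrite("pics/s5.png",i); crop(i,200,120,330,220,6,"pics/s5c.png")
i=imaging.camera("top")[:,:,::-1].copy(); cv2.imwrite("pics/t5.png",i); crop(i,240,130,370,230,6,"pics/t5c.png")
E
```

```text
7.9 [ 0.59164377 -0.14283743  0.13824186] [ 9.89691787e-01  1.43207184e-01 -1.35635669e-03 -1.73163337e-04] [ 0.64020793 -0.55595231 -2.55401122] [ 0.56771354 -0.06224977  0.25582343]
```

View pics/w5.png

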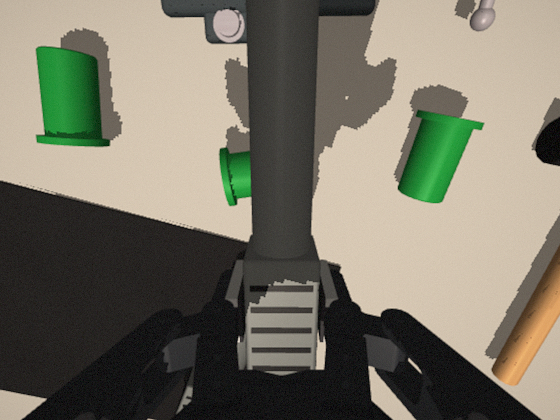

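View pics/s5c.png

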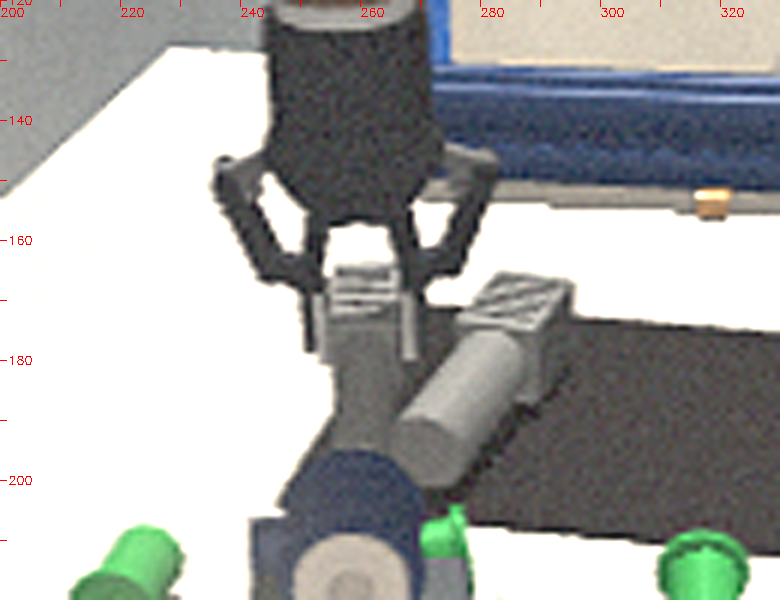

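View pics/t5c.png

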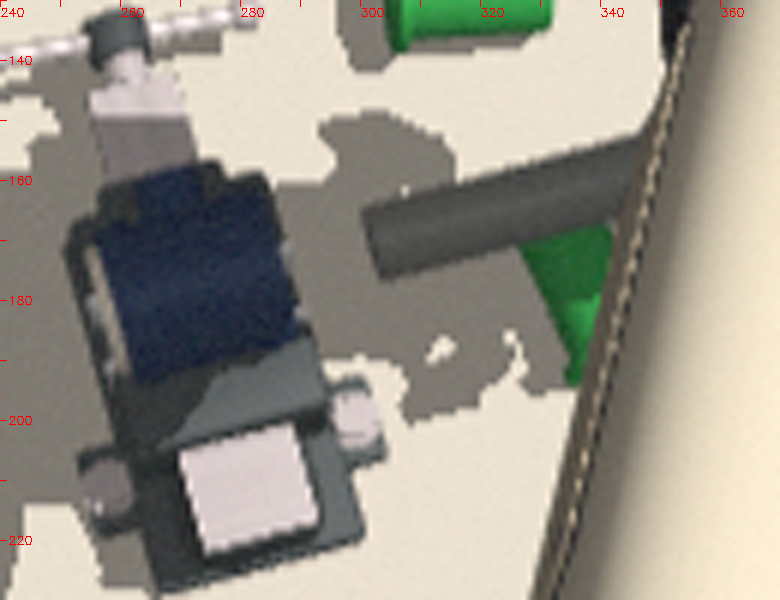

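```bash
cat > ov5.py <<'E'
from ov import *
import ov
t=cv2.imread("pics/t5.png"); s=cv2.imread("pics/s5.png")
p=[.540,.0375,np.radians(16.5)]
b=2*np.arctan2(.1432,.9897); print(np.degrees(b))
tc=np.array([.59164,-.14284]); 
def cyl(ta,tb,r):
    a=np.linspace(0,2*np.pi,40); L=[]
    ax=np.array([-np.sin(b),np.cos(b),0]); s_=np.array([np.cos(b),np.sin(b),0])
    c=np.array([tc[0],tc[1],.1382-.0133])
    for q in (ta,tb): L.append(c+ax*q+r*(np.cos(a)[:,None]*s_+np.sin(a)[:,None]*np.array([0,0,1])))
    for k in(-1,1): L.append(np.array([c+ax*ta+k*r*s_,c+ax*tb+k*r*s_]))
    L.append(np.array([c+ax*ta,c+ax*.25]))
    return L
def D(img,m,x0,y0,x1,y1,S_):
    c=draw(img,m,p,x0,y0,x1,y1,S_,"")
    for l in cyl(.022,.127,.014):
        q=((proj(m,l)-[x0-.5,y0-.5])*S_*8).astype(np.int32)
        cv2.polylines(c,[q],False,(0,255,128),1,cv2.LINE_AA,3)
    return c
cv2.imwrite("pics/ov5.png",np.hstack([D(t,T,245,140,345,240,5),D(s,S,230,150,290,250,5)]))
# offset in casting frame
c,s_=np.cos(p[2]),np.sin(p[2])
def loc(w): d=np.array(w)-p[:2]; return c*d[0]+s_*d[1],-s_*d[0]+c*d[1]
ax=np.array([-np.sin(b),np.cos(b)])
print("tcp",loc(tc),"tip",loc(tc+.127*ax))
E
python3 ov5.py
```

```text
16.466015860013986
tcp (np.float64(-0.0017058761553119042), np.float64(-0.1875801033866405)) tip (np.float64(-0.0016305479974295396), np.float64(-0.06058012572652974))
```

View pics/ov5.png

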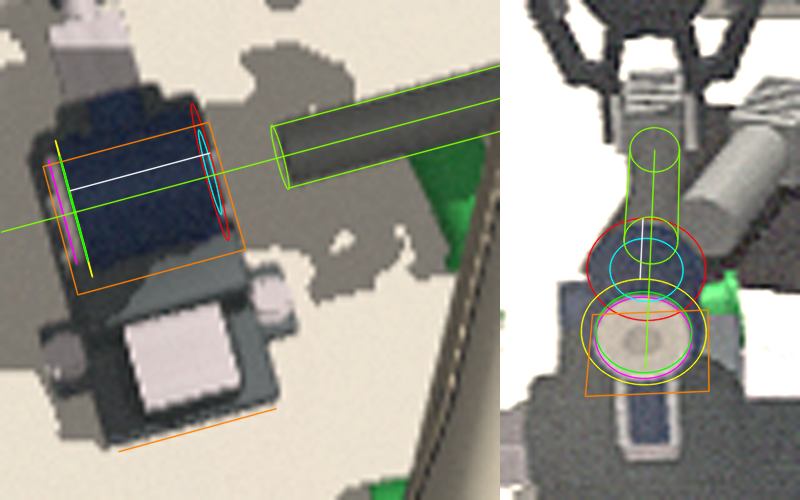

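>>> carry_out --pt "0.02 -0.07 0 0 -1" --pt "0.02 -0.14 0 0 -1" --pt "0.02 -0.21 0 0 -1" --pt "0.02 -0.25 0 0 -1" --pt "0.02 -0.25 0 0 -1" --pt "0.02 -0.25 0 0 -1"

```text
clock: 8.65
eef_pos: [0.588, -0.1171, 0.1394]
tool_rot: [0.99, 0.144, 0.0, 0.0]
ft_force: [-0.1, -1.1, -2.2]
grip_width: 0.0328
```

>>> carry_out --pt "0 -0.02 0 0 -1" --pt "0 -0.04 0 0 -1" --pt "0 -0.05 0 0 -1" --pt "0 -0.05 0 0 -1"

```text
clock: 9.05
eef_pos: [0.5864, -0.1125, 0.1393]
tool_rot: [0.99, 0.144, -0.0, -0.0]
ft_force: [0.3, -0.7, -1.9]
grip_width: 0.0332
```

Run:
```python
from h import *
o=bot.get_obs(); print(o["eef_pos"],o["tool_rot"],o["ft_force"])
i=imaging.camera("top")[:,:,::-1].copy(); cv2.imwrite("pics/t6.png",i); crop(i,240,140,340,220,8,"pics/t6c.png")
```

```text
[ 0.58640504 -0.1124702   0.13928405] [ 9.89596950e-01  1.43867554e-01 -4.66755478e-05 -2.55281300e-05] [ 0.25669749 -0.67945769 -1.89082319]
```

View pics/t6c.png

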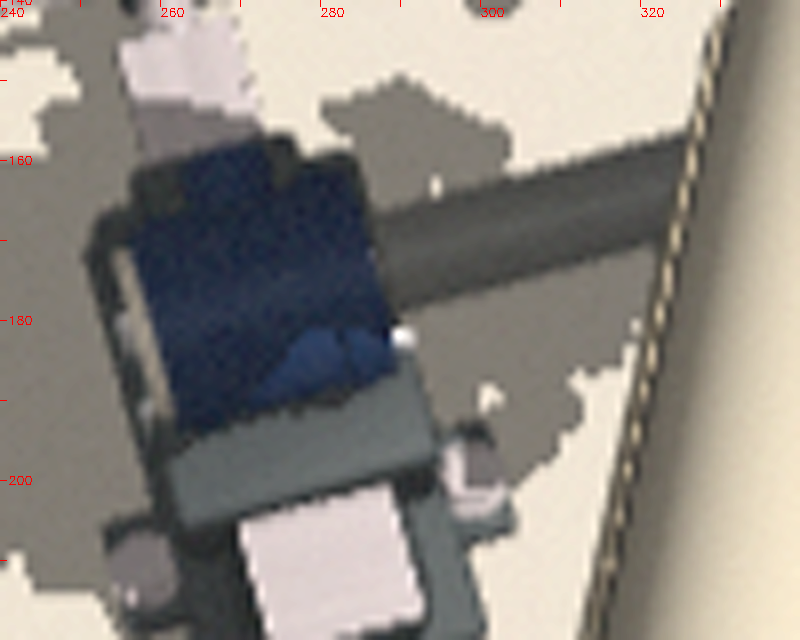

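>>> carry_out --pt "-0.01 -0.02 0.01 0 -1" --pt "-0.01 -0.03 0.01 0 -1" --pt "-0.01 -0.04 0.01 0 -1" --pt "-0.01 -0.05 0.01 0 -1"

```text
clock: 9.5
eef_pos: [0.5841, -0.1079, 0.1383]
tool_rot: [0.99, 0.144, 0.0, 0.0]
ft_force: [-0.2, 0.9, -1.8]
grip_width: 0.0331
```

>>> carry_out --pt "0 -0.01 0 0 -1" --pt "0 -0.02 0 0 -1" --pt "0 -0.03 0 0 -1" --pt "0 -0.03 0 0 -1"

```text
clock: 9.9
eef_pos: [0.584, -0.1074, 0.139]
tool_rot: [0.99, 0.143, 0.001, 0.002]
ft_force: [1.2, -8.2, -1.9]
grip_width: 0.0333
```

>>> carry_out --pt "0 -0.01 0 0 -1" --pt "0 -0.02 0 0 -1" --pt "0 -0.03 0 0 -1" --pt "0 -0.04 0 0 -1" --pt "0 -0.05 0 0 -1"

```text
clock: 10.4
eef_pos: [0.5831, -0.1039, 0.1394]
tool_rot: [0.99, 0.143, 0.001, 0.004]
ft_force: [0.9, -10.2, -1.1]
grip_width: 0.033
```

>>> carry_out --pt "0 -0.02 0 0 -1" --pt "0 -0.04 0 0 -1" --pt "0 -0.06 0 0 -1" --pt "0 -0.08 0 0 -1" --pt "0 -0.1 0 0 -1" --pt "0 -0.12 0 0 -1" --pt "0 -0.14 0 0 -1" --pt "0 -0.16 0 0 -1" --pt "0 -0.18 0 0 -1" --pt "0 -0.2 0 0 -1" --pt "0 -0.22 0 0 -1" --pt "0 -0.24 0 0 -1" --pt "0 -0.26 0 0 -1" --pt "0 -0.28 0 0 -1" --pt "0 -0.28 0 0 -1"

```text
clock: 11.9
eef_pos: [0.5747, -0.0766, 0.1392]
tool_rot: [0.99, 0.143, 0.001, 0.003]
ft_force: [0.5, -8.3, -0.6]
grip_width: 0.0328
```

Run:
```python
from h import *
o=bot.get_obs(); print(o["eef_pos"],o["tool_rot"],o["ft_force"])
i=imaging.camera("top")[:,:,::-1].copy(); cv2.imwrite("pics/t7.png",i); crop(i,235,140,335,220,8,"pics/t7c.png")
i=imaging.camera("side")[:,:,::-1].copy(); cv2.imwrite("pics/s7.png",i); crop(i,200,150,320,250,6,"pics/s7c.png")
```

```text
[ 0.57467069 -0.07662675  0.13924217] [9.89730819e-01 1.42905940e-01 7.49683835e-04 3.19923755e-03] [ 0.45233391 -8.34717136 -0.64928555]
```

View pics/t7c.png

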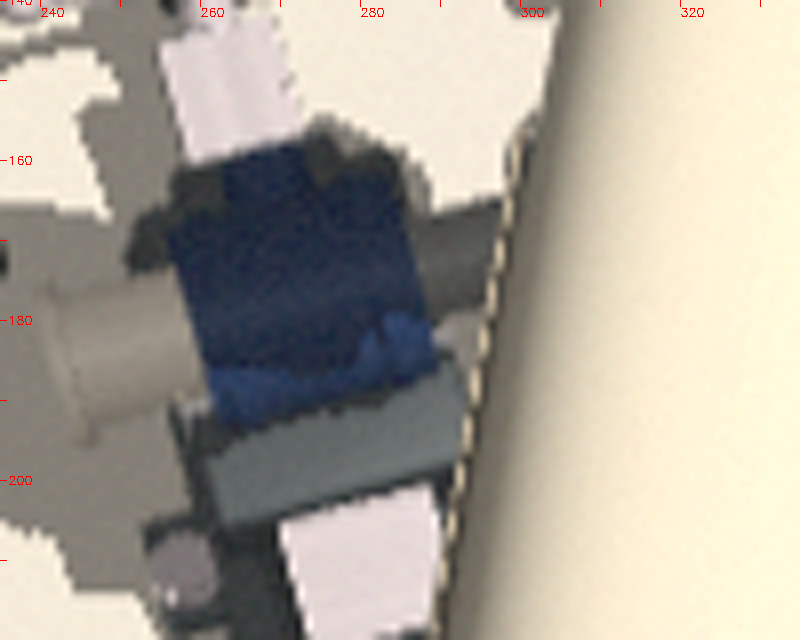

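View pics/s7c.png

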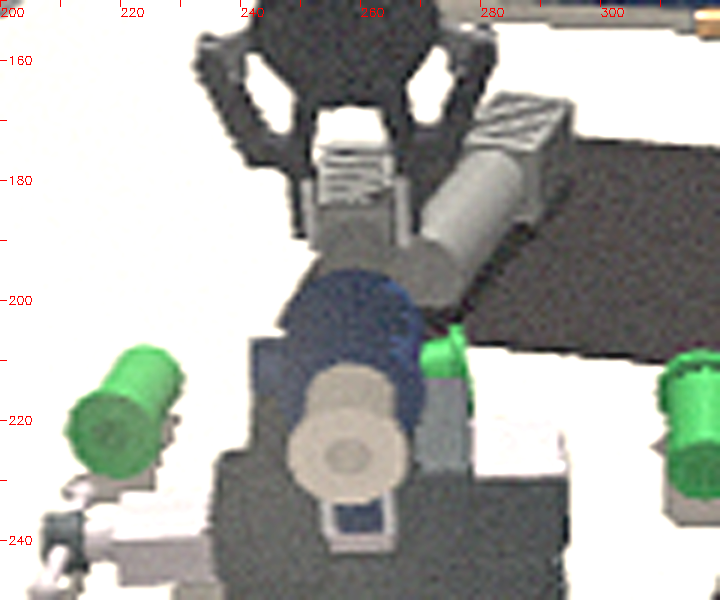

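>>> carry_out --pt "0 -0.02 0 0 -1" --pt "0 -0.04 0 0 -1" --pt "0 -0.05 0 0 -1" --pt "0 -0.05 0 0 -1" --pt "0 -0.05 0 0 -1"

```text
clock: 12.5
eef_pos: [0.5733, -0.072, 0.1392]
tool_rot: [0.99, 0.143, 0.001, 0.003]
ft_force: [1.3, -9.1, -1.9]
grip_width: 0.0329
```

Run:
```python
from h import *
o=bot.get_obs(); print(o["eef_pos"],o["tool_rot"],o["ft_force"])
m=imaging.camera_model("side"); print(onz(m,(258,226),.125))
i=imaging.camera("side")[:,:,::-1].copy(); cv2.imwrite("pics/s8.png",i); crop(i,235,190,285,240,12,"pics/s8c.png")
i=imaging.camera("top")[:,:,::-1].copy(); cv2.imwrite("pics/t8.png",i); crop(i,230,140,300,210,8,"pics/t8c.png")
```

```text
[ 0.5732778  -0.07201094  0.13917392] [9.89740362e-01 1.42836154e-01 7.00922864e-04 3.37015075e-03] [ 1.28156054 -9.09669988 -1.92426683]
[0.51851269 0.1081053  0.125     ]
```

View pics/s8c.png

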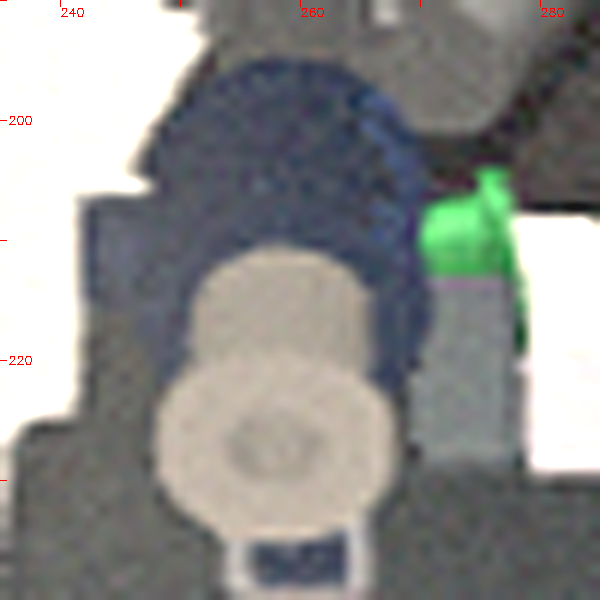

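View pics/t8c.png

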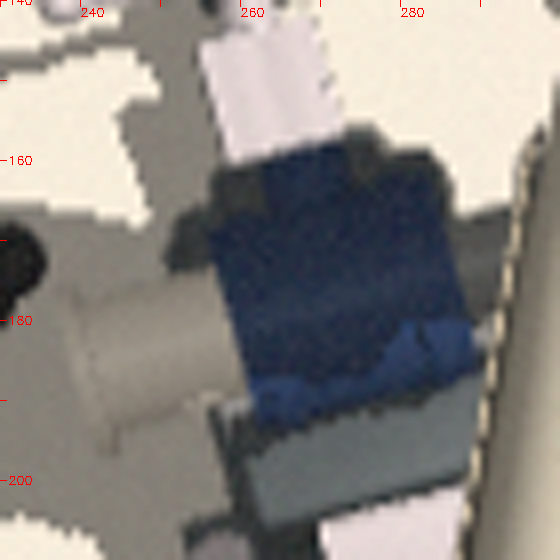

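>>> carry_out --pt "0 0.1 0 0 -1" --pt "0 0.3 0 0 -1" --pt "0 0.5 0 0 -1" --pt "0 0.75 0 0 -1" --pt "0 1 0 0 -1" --pt "0 1 0 0 -1" --pt "0 1 0 0 -1"

```text
clock: 13.3
eef_pos: [0.6006, -0.1648, 0.1378]
tool_rot: [0.99, 0.143, -0.0, -0.001]
ft_force: [-0.5, -0.6, -2.4]
grip_width: 0.0329
```

Run:
```python
from h import *
o=bot.get_obs(); print(o["eef_pos"],o["tool_rot"],o["ft_force"])
m=imaging.camera_model("side"); print(onz(m,(258,227.1),.125),onz(m,(258.4,217.6),.125))
i=imaging.camera("side")[:,:,::-1].copy(); cv2.imwrite("pics/s9.png",i); crop(i,220,160,300,240,7,"pics/s9c.png")
```

```text
[ 0.60064531 -0.16483533  0.13780757] [ 9.89677606e-01  1.43309282e-01 -2.87988734e-04 -7.76848554e-04] [-0.47079932 -0.59571227 -2.36778378]
[0.51710495 0.11248417 0.125     ] [0.52874117 0.07316697 0.125     ]
```

View pics/s9c.png

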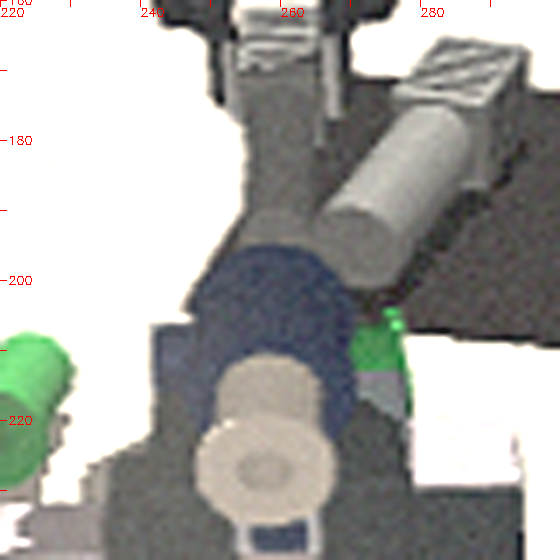

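>>> carry_out --pt "-0.25 0.13 0 0 -1" --pt "-0.5 0.26 0 0 -1" --pt "-0.75 0.38 0 0 -1" --pt "-0.75 0.38 0 0 -1"

```text
clock: 13.75
eef_pos: [0.537, -0.2231, 0.1382]
tool_rot: [0.99, 0.143, -0.001, -0.0]
ft_force: [0.5, -0.3, -2.0]
grip_width: 0.0332
```

>>> carry_out --pt "-0.25 0.13 0 0 -1" --pt "-0.5 0.26 0 0 -1" --pt "-0.75 0.38 0 0 -1" --pt "-0.75 0.38 0 0 -1"

```text
clock: 14.15
eef_pos: [0.4768, -0.2807, 0.1384]
tool_rot: [0.99, 0.143, -0.001, -0.0]
ft_force: [0.6, 0.7, -3.0]
grip_width: 0.0335
```

>>> carry_out --pt "-0.25 0.13 0 0.03 -1" --pt "-0.5 0.26 0 0.07 -1" --pt "-0.75 0.38 0.1 0.07 -1" --pt "-0.75 0.38 0.4 0.07 -1" --pt "-0.75 0.38 0.7 0.07 -1" --pt "-0.75 0.38 0.85 0.07 -1" --pt "-0.75 0.38 0.85 0.07 -1" --pt "-0.75 0.38 0.85 0.07 -1"

```text
clock: 14.95
eef_pos: [0.4186, -0.3372, 0.0536]
tool_rot: [0.996, 0.09, 0.0, -0.0]
ft_force: [0.9, 0.9, -2.2]
grip_width: 0.0333
```

```bash
python3 w.py w10
```

```text
14.95 [ 0.41862343 -0.33720735  0.05362918] [ 9.95942272e-01  8.99939481e-02  2.37030632e-04 -1.53439775e-04] [ 0.92144692  0.87660908 -2.19768638] [ 0.40305191 -0.25459318  0.17114894]
```

View pics/w10.png

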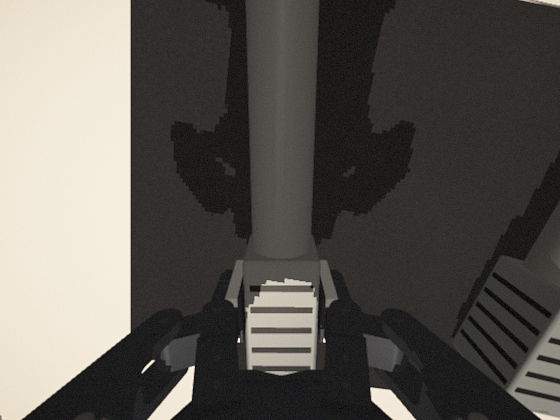

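>>> carry_out --pt "0 0 0.05 0 -1" --pt "0 0 0.1 0 -1" --pt "0 0 0.15 0 -1" --pt "0 0 0.18 0 -1" --pt "0 0 0.19 0 -1" --pt "0 0 0.2 0 -1" --pt "0 0 0.2 0 -1"

```text
clock: 15.7
eef_pos: [0.4176, -0.338, 0.0334]
tool_rot: [0.996, 0.089, 0.0, -0.0]
ft_force: [-0.3, 0.8, -2.0]
grip_width: 0.0329
```

>>> carry_out --pt "0 0 0.01 0 -1" --pt "0 0 0.02 0 -1" --pt "0 0 0.02 0 -1"

```text
clock: 16.0
eef_pos: [0.4177, -0.3382, 0.0332]
tool_rot: [0.996, 0.089, 0.0, 0.0]
ft_force: [-3.9, 2.5, 9.9]
grip_width: 0.0332
```

Touching. Release gently, then rise.

>>> carry_out --pt "0 0 0 0 0.1" --pt "0 0 0 0 0.3" --pt "0 0 0 0 0.6" --pt "0 0 0 0 1" --pt "0 0 0 0 1" --pt "0 0 0 0 1" --pt "0 0 0 0 1" --pt "0 0 -0.3 0 1" --pt "0 0 -0.6 0 1" --pt "0 0 -1 0 1" --pt "0 0 -1 0 1"

```text
clock: 17.1
eef_pos: [0.4207, -0.3404, 0.137]
tool_rot: [0.996, 0.089, 0.004, 0.004]
ft_force: [-0.3, -1.3, -0.5]
grip_width: 0.0856
```

```bash
python3 w.py w11
python3 - <<'E'
from h import *
i=imaging.camera("side")[:,:,::-1].copy(); cv2.imwrite("pics/s11.png",i); crop(i,220,150,370,240,5,"pics/s11c.png")
E
```

```text
17.1 [ 0.4207084  -0.34041577  0.13701339] [0.99599648 0.08922176 0.00396409 0.00384409] [-0.2851661  -1.29314039 -0.48799754] [ 0.40431375 -0.25691224  0.25381126]
```

View pics/w11.png

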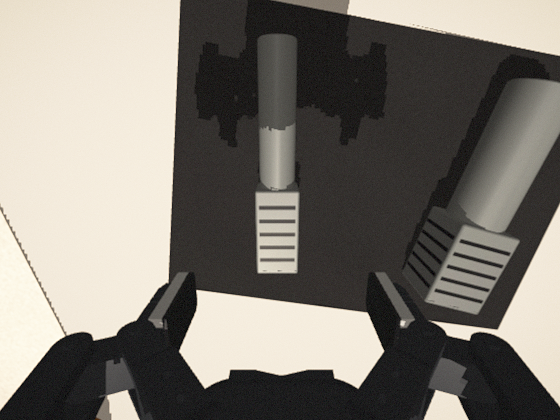

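View pics/s11c.png

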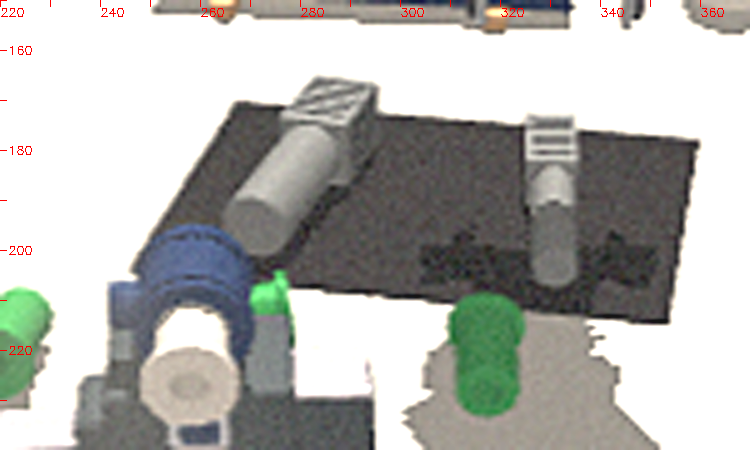

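>>> carry_out --pt "0 0 -0.4 0 1" --pt "0.18 -0.4 -0.8 0 1" --pt "0.36 -0.81 -1 0 1" --pt "0.36 -0.81 -1 0 1"

```text
clock: 17.6
eef_pos: [0.4399, -0.249, 0.233]
tool_rot: [0.996, 0.091, 0.001, 0.0]
ft_force: [-0.5, -0.3, 0.9]
grip_width: 0.0854
```

>>> carry_out --pt "0.18 -0.4 0 0 1" --pt "0.36 -0.81 0 0 1" --pt "0.36 -0.81 0 0 1"

```text
clock: 17.9
eef_pos: [0.4595, -0.1616, 0.2294]
tool_rot: [0.996, 0.092, -0.002, -0.001]
ft_force: [-0.2, -0.8, -0.6]
grip_width: 0.0856
```

>>> carry_out --pt "0.18 -0.4 0 0 1" --pt "0.36 -0.81 0 0 1" --pt "0.36 -0.81 0 0 1"

```text
clock: 18.2
eef_pos: [0.4808, -0.0763, 0.2295]
tool_rot: [0.996, 0.092, -0.001, -0.001]
ft_force: [-0.3, -0.8, -0.2]
grip_width: 0.0856
```

>>> carry_out --pt "0.18 -0.4 0 0 1" --pt "0.36 -0.81 0 0 1" --pt "0.36 -0.81 0 0 1"

```text
clock: 18.5
eef_pos: [0.5021, 0.0093, 0.2296]
tool_rot: [0.996, 0.092, -0.001, -0.001]
ft_force: [0.3, 0.7, 0.8]
grip_width: 0.0856
```

>>> carry_out --pt "0.18 -0.4 0 -0.04 1" --pt "0.36 -0.81 0 -0.07 1" --pt "0.36 -0.81 0 -0.07 1" --pt "0.36 -0.81 0 -0.07 1" --pt "0.36 -0.81 0 -0.07 1"

```text
clock: 19.0
eef_pos: [0.5223, 0.0908, 0.2304]
tool_rot: [0.99, 0.143, -0.001, 0.0]
ft_force: [0.4, 0.1, -0.7]
grip_width: 0.0851
```

```bash
python3 w.py w12
```

```text
19.0 [0.52231005 0.09078233 0.2304174 ] [ 9.89739354e-01  1.42880059e-01 -1.05264976e-03  4.37752213e-04] [ 0.4299675   0.11992736 -0.70565143] [0.498325   0.1715292  0.34785981]
```

View pics/w12.png

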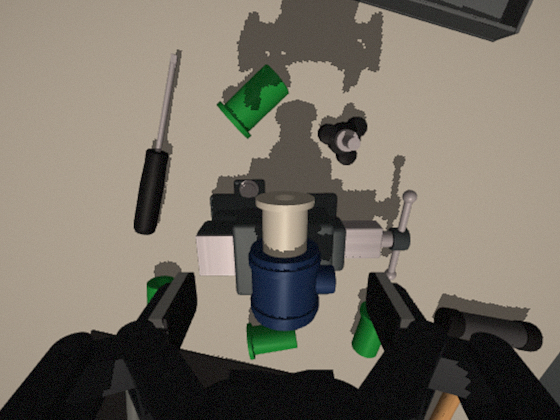

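```bash
cat > b.py <<'E'
from ov import *
import ov,json
def rings():
    a=np.linspace(0,2*np.pi,60)
    return [np.stack([r*np.cos(a),0*a+y,.125+r*np.sin(a)],1) for r,y in((.03,-.03),(.03,.03),(.023,.0723),(.018,.030),(.023,.0673),(.009,.0723))]
ov.rings=rings
n=sys.argv[1]; m=json.load(open(f"pics/{n}.json")); i=cv2.imread(f"pics/{n}.png")
p=[float(x) for x in sys.argv[2:5]]; p[2]=np.radians(p[2])
cv2.imwrite(f"pics/{n}_b.png",draw(i,m,p,220,180,350,340,4,""))
E
python3 b.py w12 .539 .0407 16.5
```

```text
(no output)
```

View pics/w12_b.png

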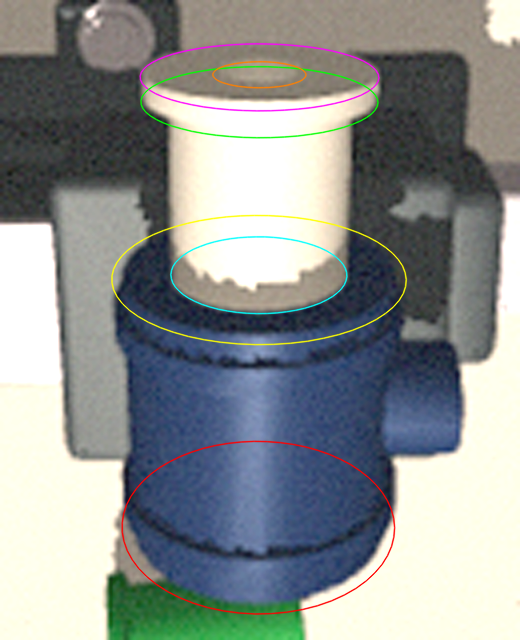

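>>> carry_out --pt "0.02 0.04 0.2 0 1" --pt "0.02 0.04 0.4 0 1" --pt "0.02 0.04 0.6 0 1" --pt "0.02 0.04 0.8 0 1" --pt "0.02 0.04 0.95 0 1" --pt "0.02 0.04 0.99 0 1" --pt "0.02 0.04 0.99 0 1" --pt "0.02 0.04 0.99 0 1"

```text
clock: 19.85
eef_pos: [0.5264, 0.0887, 0.1332]
tool_rot: [0.99, 0.143, 0.001, 0.0]
ft_force: [-0.7, -0.1, -0.1]
grip_width: 0.0854
```

```bash
python3 w.py w13; python3 b.py w13 .539 .0407 16.5
```

```text
19.85 [0.52640557 0.08872718 0.13319959] [9.89680001e-01 1.43293405e-01 7.03203346e-04 3.52367923e-05] [-0.73173876 -0.11063141 -0.09483393] [0.50196556 0.16930302 0.25067132]
```

View pics/w13.png

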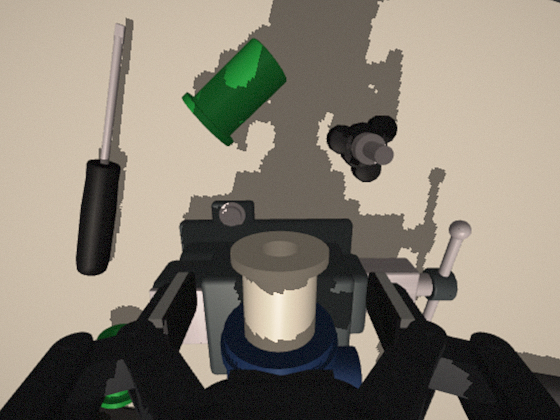

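>>> carry_out --pt "-0.01 0.01 0.02 0 0.5" --pt "-0.01 0.01 0.02 0 0" --pt "-0.01 0.01 0.02 0 -0.3" --pt "-0.01 0.01 0.02 0 -1" --pt "-0.01 0.01 0.02 0 -1" --pt "-0.01 0.01 0.02 0 -1" --pt "-0.01 0.01 0.02 0 -1" --pt "-0.01 0.01 0.02 0 -1" --pt "-0.01 0.01 0.02 0 -1" --pt "-0.01 0.01 0.02 0 -1"

```text
clock: 20.9
eef_pos: [0.5253, 0.0882, 0.1306]
tool_rot: [0.99, 0.144, 0.0, -0.0]
ft_force: [-1.3, 0.3, 5.2]
grip_width: 0.0342
```

>>> carry_out --pt "0 -0.05 0 0 -1" --pt "0 -0.1 0 0 -1" --pt "0 -0.15 0 0 -1" --pt "0 -0.2 0 0 -1" --pt "0 -0.25 0 0 -1" --pt "0 -0.3 0 0 -1" --pt "0 -0.35 0 0 -1" --pt "0 -0.4 0 0 -1" --pt "0 -0.4 0 0 -1"

```text
clock: 21.8
eef_pos: [0.5134, 0.1273, 0.1301]
tool_rot: [0.99, 0.144, -0.0, -0.0]
ft_force: [-0.8, -0.2, -0.9]
grip_width: 0.0345
```

```bash
python3 w.py w14
```

```text
21.8 [0.51340976 0.12725081 0.13014487] [ 9.89511404e-01  1.44454586e-01 -2.05504172e-04 -1.11949965e-04] [-0.80202953 -0.15992666 -0.91827708] [0.48900953 0.20776002 0.2476815 ]
```

View pics/w14.png

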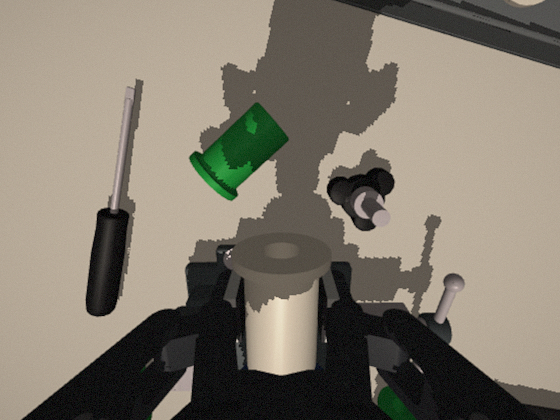

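>>> carry_out --pt "0.05 -0.25 -0.1 0 -1" --pt "0.1 -0.5 -0.1 0 -1" --pt "0.14 -0.74 -0.1 0 -1" --pt "0.14 -0.74 -0.1 0 -1"

```text
clock: 22.25
eef_pos: [0.5061, 0.2038, 0.1405]
tool_rot: [0.989, 0.146, 0.0, -0.001]
ft_force: [-0.5, 0.3, -0.1]
grip_width: 0.0345
```

>>> carry_out --pt "0.05 -0.25 0 0 -1" --pt "0.1 -0.5 0 0 -1" --pt "0.14 -0.74 0 0 -1" --pt "0.14 -0.74 0 0 -1"

```text
clock: 22.65
eef_pos: [0.4984, 0.2781, 0.1402]
tool_rot: [0.989, 0.145, 0.0, -0.0]
ft_force: [0.8, 0.2, 0.2]
grip_width: 0.0345
```

>>> carry_out --pt "0.05 -0.25 0 0.05 -1" --pt "0.1 -0.5 0 0.1 -1" --pt "0.14 -0.74 0 0.15 -1" --pt "0.14 -0.74 0 0.15 -1" --pt "0.14 -0.74 0 0.15 -1"

```text
clock: 23.15
eef_pos: [0.4909, 0.3502, 0.14]
tool_rot: [1.0, 0.027, -0.0, 0.001]
ft_force: [-0.1, 0.3, -0.6]
grip_width: 0.0342
```

```bash
python3 w.py w15
python3 - <<'E'
from h import *
i=imaging.camera("side")[:,:,::-1].copy(); cv2.imwrite("pics/s15.png",i)
E
```

```text
23.15 [0.4908815  0.3502183  0.13996533] [ 9.99639680e-01  2.68322470e-02 -2.22359713e-04  7.01280947e-04] [-0.07953462  0.2775482  -0.57375611] [0.48595865 0.4343103  0.25735256]
```

View pics/w15.png

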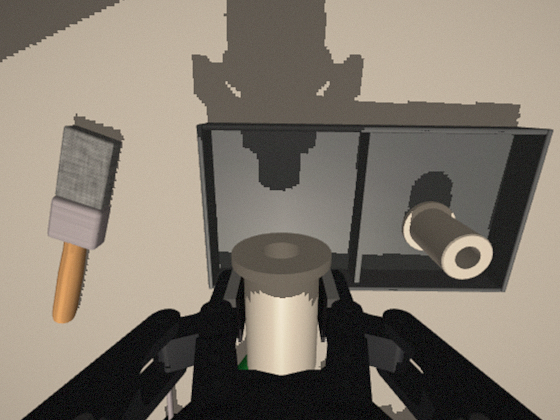

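View pics/s15.png

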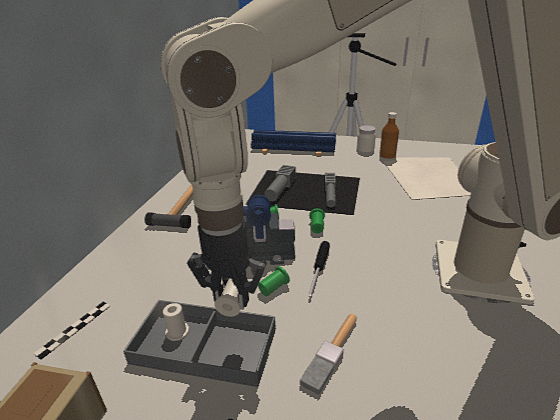

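Run:
```python
from fit import *
import json
m=json.load(open("pics/w15.json"))
P=np.array([(-.128,.068,.036),(.128,.068,.036),(.128,-.068,.036),(-.128,-.068,.036)])
px=np.array([(198,124),(550,129),(505,291),(209,289)])
r=least_squares(lambda p:(proj(m,fr(p,P))-px).ravel(),[.55,.35,.05])
print(r.x,np.degrees(r.x[2]),r.fun.round(1))
c,s=np.cos(r.x[2]),np.sin(r.x[2])
for w in ([.491,.350],[.491,.342]):
    d=np.array(w)-r.x[:2]; print(c*d[0]+s*d[1],-s*d[0]+c*d[1])
```

```text
[0.55590525 0.35830419 0.04244997] 2.4322040240378775 [-3.3  0.5  4.2 -0.2  0.2  1.5 -1.2  0.4]
-0.06519918721345294 -0.005542313711594776
-0.06553868497592684 -0.013535106794696229
```

>>> carry_out --pt "0 -0.08 0.2 0 -1" --pt "0 -0.08 0.4 0 -1" --pt "0 -0.08 0.6 0 -1" --pt "0 -0.08 0.8 0 -1" --pt "0 -0.08 0.9 0 -1" --pt "0 -0.08 0.95 0 -1" --pt "0 -0.08 1 0 -1" --pt "0 -0.08 1 0 -1" --pt "0 -0.08 1 0 -1"

```text
clock: 24.15
eef_pos: [0.4909, 0.3594, 0.0411]
tool_rot: [1.0, 0.026, 0.001, -0.0]
ft_force: [0.8, 0.2, -0.0]
grip_width: 0.0347
```

>>> carry_out --pt "0 0 0.02 0 -1" --pt "0 0 0.04 0 -1" --pt "0 0 0.05 0 -1" --pt "0 0 0.05 0 -1"

```text
clock: 24.55
eef_pos: [0.4903, 0.3592, 0.0352]
tool_rot: [1.0, 0.027, -0.0, 0.0]
ft_force: [-1.0, 0.3, -0.2]
grip_width: 0.0347
```

>>> carry_out --pt "0 0 0.02 0 -1" --pt "0 0 0.02 0 -0.1" --pt "0 0 0.02 0 0.1" --pt "0 0 0.02 0 0.3" --pt "0 0 0.02 0 0.4" --pt "0 0 0.02 0 0.4" --pt "0 0 0.02 0 0.4" --pt "0 0 0.02 0 0.4" --pt "0 0 -0.1 0 0.4" --pt "0 0 -0.4 0 0.4" --pt "0 0 -0.8 0 0.4" --pt "0 0 -1 0 0.4" --pt "0 0 -1 0 0.4"

```text
clock: 25.85
eef_pos: [0.4928, 0.3609, 0.1407]
tool_rot: [1.0, 0.027, 0.004, -0.003]
ft_force: [-0.1, 0.1, 0.2]
grip_width: 0.0596
```

>>> carry_out --pt "0 0 -0.5 0 0.4" --pt "0 0 -1 0 0.4" --pt "0 0 -1 0 0.4"

```text
clock: 26.15
eef_pos: [0.4932, 0.3612, 0.2432]
tool_rot: [1.0, 0.026, 0.006, -0.004]
ft_force: [0.4, 0.9, 0.1]
grip_width: 0.0596
```

```bash
python3 w.py w16
python3 - <<'E'
from h import *
i=imaging.camera("side")[:,:,::-1].copy(); cv2.imwrite("pics/s16.png",i)
i=imaging.camera("top")[:,:,::-1].copy(); cv2.imwrite("pics/t16.png",i)
E
```

```text
26.15 [0.49321689 0.36124041 0.24321432] [ 0.99962514  0.02649718  0.00566963 -0.00391618] [0.40133263 0.9187617  0.10743927] [0.48695678 0.44418908 0.36131977]
```

View pics/w16.png

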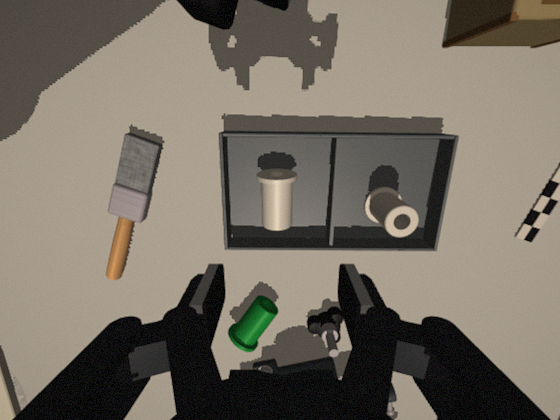

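View pics/s16.png

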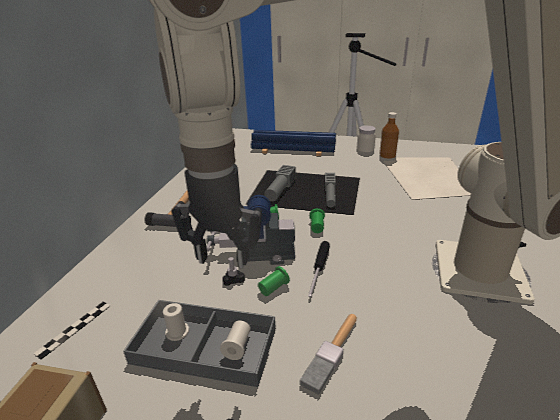

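View pics/t16.png

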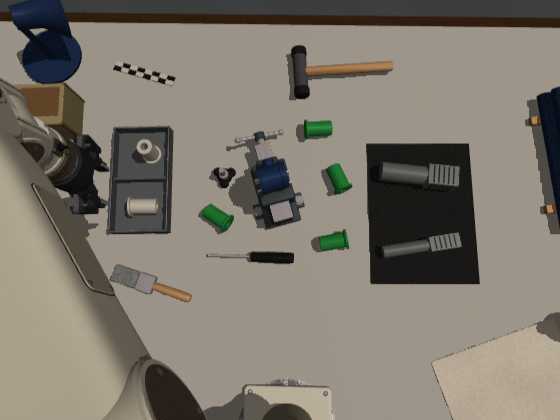

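>>> carry_out --pt "0 0 0 0 0.4" --pt "0 0 0 0 0.4" --pt "0 0 0 0 0.4"

```text
clock: 26.6
eef_pos: [0.4899, 0.3589, 0.2338]
tool_rot: [1.0, 0.027, -0.001, 0.001]
ft_force: [0.6, -0.1, -0.9]
grip_width: 0.0596
```

Run:
```python
from workcell import order
print(order.job_done())
```

```text
the job is handed in; nothing more can be done
None
```

The bush is out of the lamp-arm head and lying in the empty half of the parts tray. I handed the job in at about 26.6 s on the robot clock; no verdict is reported.

- **Drive-out:** I used the narrow drift and pushed the bush about 37 mm from first contact, at 8–10 N. It then hung in the bore on the flange side.
- **Drift:** It went back flat on the mat, next to where it was picked up, and was let go while the bush still hung.
- **Draw-out and placing:** I pulled the bush free with the gripper and set it down in the tray.

**Last checks:** The final side, top and wrist pictures show the bush lying in the empty half and the drift flat on the mat. The wide drift, old bush, knob, screwdriver, brush and green bushes look unmoved. The gripper is about 0.2 m above the tray.

**Disagreements:** The side camera put the drive at about 41 mm, against 37 mm by contact; the later close wrist view fitted 37 mm. The first estimate of the casting was about 3 mm off along the bore, and the contact point corrected it. No check failed.

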